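# Punch the centre of a bowl blank through its faceplate

### The arm

A 6-joint arm with a two-finger parallel gripper is mounted at the origin on the work surface. World frame = base frame: x ahead of the robot, y to its left, z up, the work surface at z = 0. Lengths are in mm, angles in rad, forces in N, time in s.
With the tool pointing down it reaches from about 400 to 825 mm from the base axis. Payload 7 kg.
Tool frame: the origin (TCP) lies on the centre line of the jaws, within the pads' length; the fingertips stand 22 mm ahead of it and the grasp point (between the pads) lies 3 mm ahead of it; z points along the fingers, x is the direction in which the jaws open and shut, and the axes are right-handed (so a half turn about z gives the same grasp; the last joint's range is limited). The gripper opens to 88 mm and grips with 3 to 60 N. Pads are 19 mm wide; open, the fingers measure 130 mm over their backs; the gripper's body (78 mm by 193 mm) begins 47 mm behind the grasp point.
Start: joints at [1.452, 0.359, 0.012, 0, -1.224, -0.288], TCP at [267.085, 619.888, 248.561] pointing down, gripper open.
Joint ranges: [-3.07, 3.07], [-1.43, 2.12], [-1.02, 1.25], [-3.03, 1.67], [-3.05, -0], [-3.03, 3.03]. Speed limits (rad/s): [2.39, 2.39, 3.01, 3.14, 3.14, 3.14].

### API

Orientations are given as a rotation vector (axis times angle).
In Python, from workcell import readout, viewer, job gives the robot as it stands. The module is installed in compiled form; this text tells all that it offers.
- The arm moves only by the tool send_rows, never from a script. Its arguments are lists of equal length, an entry for each row: "grip": the closure, from 0 (fully open) to 1 (shut); "travel": the shift along the tool's x, y, z in cm, a list of three; "spin": the turn about the tool's z in rad. In form: {"grip": [grip, ...], "travel": [[dx, dy, dz], ...], "spin": [spin, ...]}. A call has 1 to 8 rows; each row shifts and turns the commanded pose from where the row before left it, along the tool's axes as they then stand; what a row does not reach is not made up. A row lasts 1/12 s, in which the tool goes at most 41.7 mm and 7.16 degrees, less where a joint would pass 70% of its speed; a pose out of reach is approached as far as the arm can. A call is refused whole if a number of a shift passes 4.17 or a number of a turn 0.125, either way. A call with a gripper value outside its range is refused whole. The fingers move at their own pace and stop on an object; the grip force is fixed at half the most. Time passes only in rows, so rows that do not move let the fingers close. It gives the time, the measured TCP pose, the force and the opening at its end, in the units of the state.
- readout.state(): the state, without advancing time (a new reading comes with each control period).
- viewer.get_image(name): name is "side" or "top"; returns a dict with "image" (384x512x3 uint8, red, green, blue), "vfov" (degrees; the focal length in pixels is half the picture's height over the tangent of half this angle, whatever the lens; pixels are square), "cx", "cy" (the principal point, pixels), "extrinsics" (4x4, takes a point from camera to world coordinates). Camera axes: x right, y down, z forward; pixel columns grow to the right and rows downward; lengths in mm; the calibration is good to about 2 mm. A picture is of the moment at which its call begins. There is no depth.
- job.hand_in(): hands the job in, once; it reports no verdict.
Trained networks look in the newest picture that a camera, given by its name, has taken for a name from the list of things; names that differ only in an ending like _2 or _b are one class to them, and where a whole thing is asked for, a point or a joint stands for the part that bears it (a point fixed in the world has none). Each returns a list of dicts, best first, with "conf" (0 to 1); they miss things now and then, are a little off and sometimes report something else, mostly with a low value. They report only what shows in the picture. A call takes as long as a camera call. They do not tell look-alikes from the thing itself.
- viewer.boxes_of(camera, thing): "rect" ([left, top, right, bottom] in pixels, round what is visible of it).
- viewer.trace(camera, thing): "pixels" (384x512 bool, what is visible of it) and "rect" ([left, top, right, bottom] in pixels, round what is visible of it).
The state is a dict: "time": time; "joints": joint angles; "qd": joint speeds; "tau": joint torques, N m; "ee_pos": TCP position; "ee_rot": TCP orientation; "force": force on the tool from outside, world axes, zero at the start; "moment": the same for the moment, N m; "gripper_width": opening from 0.0 (shut) to 1.0 (fully open).
Only numpy, scipy, OpenCV 4.12 (cv2) and the standard library are available. Lean on these libraries where they do the work, as an engineer would, in place of code of your own. Each camera call takes 0.05 s, during which the arm holds its last target.

### The job

Take the spring-loaded centre punch out of its wooden block, set its nose upright into the hole in the middle of the steel faceplate on the bowl blank, and press it straight down, gently, just until its internal spring trips with a snap, without ramming it on to its stop. Then put the punch back upright in its block with its brass collar resting on top and let go; leave the blank, the block and everything else where they are.

Things in the scene. Friction and masses are not known exactly. Their poses are not given: they have to be found in the camera images.
- punch: automatic centre punch, 150 mm long, 0.25 kg, standing nose-down in the block. Origin on its axis at the underside of its brass collar (34 mm across, z 0 to 6 mm), z up the axis. Dark round wooden grip, 20 mm across, z 6 to 58 mm, brass cap to z 68; grip it from above, fingertips just over the collar, so that they cannot slip. Steel barrel 16 mm across down to z -50; pointed nose below it
- punch_muzzle (a point): point on the punch's axis at the barrel's lower end, 50 mm below the collar's underside. From here the nose sticks out 26 to 34 mm, a length that differs each time and is not reported; it is 8 mm across and ends in a 7 mm long cone. The nose must never bear on blank or faceplate with more than 22 N (hitting the hard stop will do so)
- plunger (a joint): how far the nose is pushed into the punch, m: 0 fully out. Load: about 4 N at first, climbing steadily to a peak of about 14 to 15 N at 0.008, where the spring trips and the load drops to about 5 N by 0.010; then about 5 N until the hard stop at 0.0122. Springs back out when lifted
- blank: loose turned round of brown wood lying on the bench, 150 mm across and 40 mm thick, 0.8 kg, with a bright steel faceplate 84 mm across and 10 mm thick screwed flat on the middle of its top. Origin at the centre of the underside, z up
- plate_hole (a point): centre of the mouth of the round hole in the middle of the faceplate, on its upper face, 50 mm above the bench: hole 10.8 mm across and 10 mm deep, with wood below (floor 40 mm above the bench)
- block: fixed pale wooden block, 70 x 70 x 90 mm high, with an upright 22 mm hole right through its middle, in which the punch stands with its collar on the block's top. Origin at the centre of the underside
- block_hole (a point): centre of the mouth of the block's hole, on its top face, 90 mm above the bench; the punch's origin lies here when it is put away
- screwdriver: bystander: screwdriver with a pale wooden handle and steel blade, 200 mm long, lying on the bench
- bowl: bystander: small turned wooden bowl, 110 mm across, 50 mm high
- jar: bystander: amber glass jar with a steel lid, 60 mm across, 85 mm high
- offcut: bystander: flat pale wooden offcut, 50 x 90 x 30 mm
There are look-alikes about, which are no part of the job. Leave any pink or purple look-alike of the punch alone.

How it is judged (in metres and radians):
On the way, in this order (a step that is already met when the one before it is completed fails the run):
1. the punch's nose stands upright in the faceplate's hole, lightly pressed (horizontal distance between punch_muzzle and plate_hole below 0.003 m and angle between punch's own z axis and vertical below 0.12 rad and value of joint plunger above 0.002 m and contact force between punch and blank above 1 N).
2. pressed straight down, still upright in the hole, until the spring has tripped (horizontal distance between punch_muzzle and plate_hole below 0.003 m and angle between punch's own z axis and vertical below 0.12 rad and value of joint plunger above 0.0092 m and contact force between punch and blank above 1 N).
At the end, for the whole second after the job is handed in: The punch stands upright (0.06 rad) in its block again, collar within 3 mm of the top, axis within 6 mm of the hole centre, nose fully out, at rest; the blank lies flat within 15 mm of where it was, the screwdriver, bowl, jar and offcut within 20 mm (horizontal distance between punch and block_hole below 0.006 m and z of punch in the frame of block_hole between -0.003 and 0.003 m and angle between punch's own z axis and vertical below 0.06 rad and linear speed of each of punch, blank below 0.01 m/s and value of joint plunger below 0.001 m and distance of blank from where it was at the start of the episode below 0.015 m and angle between blank's own z axis and vertical below 0.03 rad and distance of each of screwdriver, bowl, jar, offcut from where it was at the start of the episode below 0.02 m); the robot touches nothing.
It fails at once if the punch bears on the blank or its faceplate with more than 22 N (contact force between punch and blank above 22 N).
It fails at once if the blank is pushed more than 15 mm (distance of blank from where it was at the start of the episode above 0.015 m).
It fails at once if a bystander (screwdriver, bowl, jar, offcut) is pushed more than 20 mm (distance of any of screwdriver, bowl, jar, offcut from where it was at the start of the episode above 0.02 m).
It also fails if it takes over 67 s, if anything falls off the work surface, if the arm or the gripper's body presses on something with over 40 N, if the wrist force passes 120 N, or if a joint passes its speed limit or range.

## Working session

There is one attempt and no reset: what is moved stays moved. The work goes in short steps, Python scripts to look and compute and a tool call to move; the robot and the scene stay as the last step left them, time stands still between calls to the robot, and variables do not carry over. Pictures are saved under pics/ and viewed, and the job is handed in when it is done.

Besides the shell and the picture viewer there is one more tool, called after ">>>" by a JSON object that holds its "api" and its "payload". send_rows: Moves the arm, as the interface text tells. Its arguments: {"type":"object","properties":{"grip":{"type":"array"},"travel":{"type":"array"},"spin":{"type":"array"}},"required":["grip","travel","spin"]}

```bash
mkdir -p pics
cat > h.py <<'E'
import numpy as np, cv2
from workcell import readout, viewer, job
def snap(n,f):
    d=viewer.get_image(n); cv2.imwrite('pics/'+f,cv2.cvtColor(d['image'],cv2.COLOR_RGB2BGR)); return d
def K(d):
    f=192/np.tan(np.radians(d['vfov'])/2); return f,d['cx'],d['cy']
def onz(d,u,v,z):
    f,cx,cy=K(d);E=np.array(d['extrinsics']);r=E[:3,:3]@np.array([(u-cx)/f,(v-cy)/f,1]);o=E[:3,3]
    return o+r*(z-o[2])/r[2]
def proj(d,p):
    f,cx,cy=K(d);E=np.array(d['extrinsics']);c=E[:3,:3].T@(np.array(p,float)-E[:3,3]);return np.array([cx+f*c[0]/c[2],cy+f*c[1]/c[2]])
E
python3 - <<'E'
from h import *
s=readout.state(); print(s)
for n in('side','top'):
    d=snap(n,n+'0.png'); print(n,d['vfov'],d['cx'],d['cy'],np.round(d['extrinsics'],3).tolist())
    for t in('punch','blank','block','punch_muzzle','plate_hole','block_hole'):
        try: print(t,[(np.round(b['rect'],1).tolist(),round(b['conf'],2)) for b in viewer.boxes_of(n,t)])
        except Exception as e: print(t,e)
E
```

```text
{'time': 0.0, 'joints': array([ 1.45210872e+00,  3.59379278e-01,  1.10400415e-02, -3.75013194e-04,
       -1.22414304e+00, -2.88097524e-01]), 'qd': array([ 0.00096495,  0.00035399, -0.00127347,  0.00062299,  0.00159369,
        0.00140917]), 'tau': array([ 4.29944259e-05, -5.82723427e+01,  2.93049020e+01,  6.99758381e+00,
        7.00752513e-03, -1.61427911e-04]), 'ee_pos': array([266.90239025, 619.46475119, 247.61493625]), 'ee_rot': array([ 1.72602143e+00, -2.62334331e+00,  1.66652192e-03]), 'force': array([-0.65887834,  0.35953003, -0.33605236]), 'moment': array([ 0.00633462, -0.00381087,  0.01085204]), 'gripper_width': 0.998129034967809}
side 47.12968536359283 254.77000389946616 193.08082940965352 [[-0.891, -0.318, 0.325, 264.081], [-0.454, 0.653, -0.607, 612.737], [-0.02, -0.688, -0.726, 793.912], [0.0, 0.0, 0.0, 1.0]]
punch [([371.6, 146.3, 383.7, 175.0], 0.79), ([304.5, 106.8, 314.8, 133.7], 0.65)]
blank [([202.1, 276.2, 282.1, 359.1], 0.59)]
block [([293.7, 120.1, 327.8, 163.9], 0.79)]
punch_muzzle [([368.2, 146.8, 387.4, 176.4], 0.82), ([240.4, 134.7, 253.9, 176.8], 0.75), ([305.7, 102.4, 316.5, 133.0], 0.59)]
plate_hole [([200.9, 276.7, 279.0, 358.2], 0.65)]
block_hole [([292.8, 121.1, 324.1, 165.4], 0.61)]
top 43.128112022621075 251.228957299596 191.27138359687592 [[-0.009, -0.994, 0.107, 421.615], [-1.0, 0.009, -0.007, -4.555], [0.006, -0.108, -0.994, 1463.622], [0.0, 0.0, 0.0, 1.0]]
punch [([277.2, 138.6, 318.7, 163.3], 0.81), ([319.9, 255.4, 361.9, 263.7], 0.78)]
blank [([130.5, 199.8, 184.0, 250.0], 0.57)]
block [([312.8, 180.0, 346.1, 213.1], 0.62)]
punch_muzzle [([320.8, 256.4, 362.2, 264.3], 0.65), ([323.5, 191.3, 341.7, 198.8], 0.61), ([279.4, 135.8, 317.4, 164.4], 0.58)]
plate_hole [([127.6, 198.5, 182.4, 251.4], 0.83)]
block_hole [([308.1, 183.3, 348.2, 215.7], 0.7), ([349.8, 132.6, 378.8, 154.3], 0.57), ([227.6, 103.1, 261.8, 137.5], 0.19)]
```

View pics/side0.png

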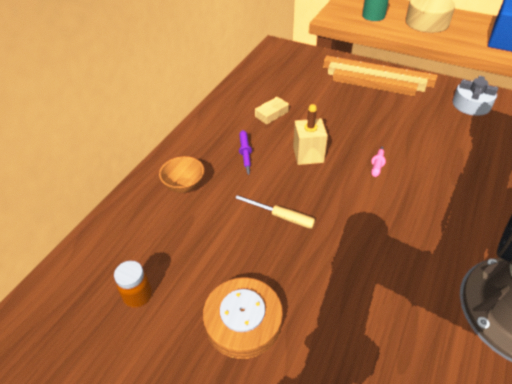

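View pics/top0.png

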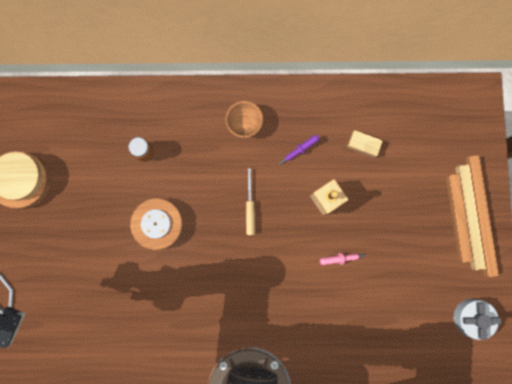

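Run:
```python
import cv2,numpy as np
s=cv2.imread('pics/side0.png');t=cv2.imread('pics/top0.png')
a=cv2.resize(s[90:190,230:400],None,fx=4.6,fy=4.6,interpolation=cv2.INTER_CUBIC);cv2.imwrite('pics/c1.png',a)
b=cv2.resize(t[160:280,250:370],None,fx=5,fy=5,interpolation=cv2.INTER_CUBIC);cv2.imwrite('pics/c2.png',b)
a=cv2.resize(s[265:365,190:290],None,fx=4,fy=4,interpolation=cv2.INTER_CUBIC)
b=cv2.resize(t[185:265,115:195],None,fx=5,fy=5,interpolation=cv2.INTER_CUBIC);cv2.imwrite('pics/c3.png',np.hstack([a,b]))
```

```text
(no output)
```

View pics/c1.png

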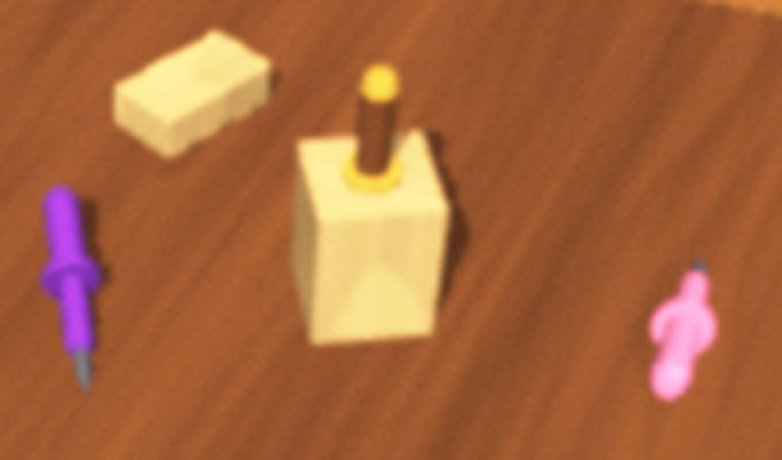

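View pics/c2.png

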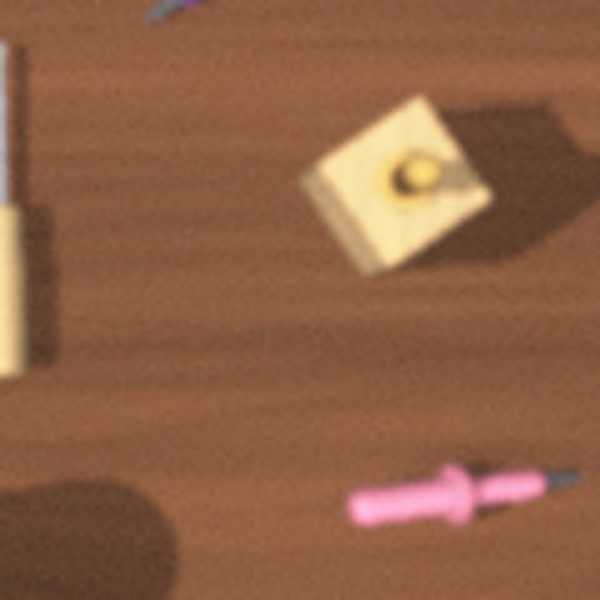

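View pics/c3.png

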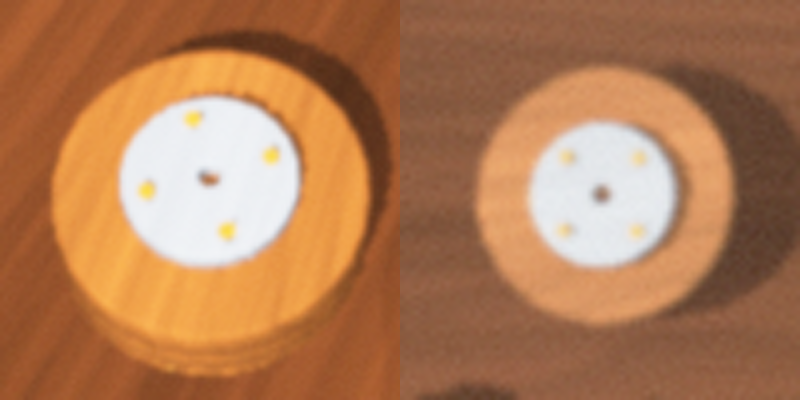

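The real punch is the brass-capped one with a dark grip standing in the pale block (side (311,120), top (334,195)). The purple one at side (246,150) and the pink one at side (378,162) are lying on the bench and are look-alikes. Next I measure the plate centre, block hole and punch in both views.

```bash
cat >> h.py <<'E'
from scipy.optimize import least_squares
def plate(d,box,z=50.):
    im=d['image'].astype(int);m=((im.max(2)-im.min(2)<45)&(im.min(2)>140)).astype(np.uint8)
    k=np.zeros_like(m);x0,y0,x1,y1=box;k[y0:y1,x0:x1]=1;m*=k
    big=cv2.resize(cv2.GaussianBlur(m.astype(np.float32),(3,3),0),None,fx=8,fy=8,interpolation=cv2.INTER_LINEAR)
    cs,_=cv2.findContours((big>.5).astype(np.uint8),cv2.RETR_EXTERNAL,cv2.CHAIN_APPROX_NONE)
    c=max(cs,key=cv2.contourArea);c=cv2.convexHull(c).reshape(-1,2)
    # resample the hull evenly
    q=c.astype(float);P=(q+.5)/8-.5
    seg=np.r_[P,P[:1]];L=np.r_[0,np.cumsum(np.linalg.norm(np.diff(seg,axis=0),axis=1))]
    tt=np.linspace(0,L[-1],200);P=np.c_[np.interp(tt,L,seg[:,0]),np.interp(tt,L,seg[:,1])]
    W=np.array([onz(d,u,v,z)[:2] for u,v in P])
    r=least_squares(lambda p:np.hypot(W[:,0]-p[0],W[:,1]-p[1])-p[2],[*W.mean(0),42],loss='soft_l1')
    return r.x,np.std(r.fun)
def hole(d,guess,w=5):
    g=d['image'].astype(float).min(2);u,v=np.round(guess).astype(int)
    p=g[v-w:v+w+1,u-w:u+w+1];bg=np.median(p);wt=np.clip(bg-25-p,0,None)
    V,U=np.mgrid[v-w:v+w+1,u-w:u+w+1];return np.array([(U*wt).sum(),(V*wt).sum()])/wt.sum()
E
python3 - <<'E'
from h import *
D={n:viewer.get_image(n) for n in('side','top')}
for n,b,g in(('side',(195,270,290,345),(242,309)),('top',(125,195,190,255),(155,224))):
    d=D[n];p,e=plate(d,b);print(n,'plate',p,e)
    h=hole(d,g);print('hole px',h,onz(d,*h,50),'proj of plate',proj(d,[*p[:2],50]))
# cap top (z=158) , collar(z~96) grip
def cent(d,box,f):
    x0,y0,x1,y1=box;im=d['image'][y0:y1,x0:x1];hsv=cv2.cvtColor(im,cv2.COLOR_RGB2HSV).astype(int);return hsv
for n,t in(('side','block'),('top','block')):
    r=viewer.trace(n,t)
    d=D[n]
    for q in r:
        if abs(q['rect'][0]-(293 if n=='side' else 312))<9:
            m=q['pixels'].astype(np.uint8);cs,_=cv2.findContours(m,0,1);c=max(cs,key=cv2.contourArea);print(n,q['conf'],q['rect'],cv2.minAreaRect(c),cv2.approxPolyDP(c,4,True).reshape(-1,2).tolist())
# cap pixel guesses
s=np.array([230+380/4.6,90+84/4.6]);t=np.array([250+421/5,160+171/5])
print('cap side',onz(D['side'],*s,156),'top',onz(D['top'],*t,158))
s=np.array([230+373/4.6,90+173/4.6]);print('collar side',onz(D['side'],*s,95))
t=np.array([250+408/5,160+181/5]);print('collar top',onz(D['top'],*t,95))
E
```

```text
side plate [483.13767707 266.83006623  42.90254094] 0.6915995018268529
hole px [241.77951389 309.33767361] [483.51297617 267.5409336   50.        ] proj of plate [242.13678495 309.10893448]
top plate [483.12247607 265.12844025  42.22450812] 0.5487649699672005
hole px [154.88178295 223.35271318] [483.24570214 266.00495687  50.        ] proj of plate [155.1836657  223.39244046]
side 0.77 [295.3, 117.5, 327.6, 164.3] ((309.5, 141.5), (45.0, 33.0), 90.0) [[319, 119], [313, 133], [303, 129], [306, 120], [294, 123], [297, 164], [323, 162], [326, 135]]
cap side [ 552.33280927 -235.37872003  156.        ] top [ 552.8261094  -238.05226799  158.        ]
collar side [ 552.52775487 -237.89939908   95.        ]
collar top [ 553.52776743 -241.7865074    95.        ]
```

```bash
cat >> h.py <<'E'
from scipy.spatial.transform import Rotation as Ro
def go(target,s=None):
    s=s or readout.state();R=Ro.from_rotvec(s['ee_rot']).as_matrix()
    d=R.T@(np.array(target,float)-s['ee_pos'])/10
    print('pos',np.round(s['ee_pos'],1),'R',np.round(R,3).tolist(),'need cm',np.round(d,2),'t',round(s['time'],2),'F',np.round(s['force'],1),'w',round(s['gripper_width'],3))
E
python3 - <<'E'
from h import *
d=viewer.get_image('top');d2=viewer.get_image('side')
im=cv2.resize(d['image'][170:225,300:360],None,fx=10,fy=10,interpolation=cv2.INTER_CUBIC);cv2.imwrite('pics/b1.png',im[:,:,::-1])
im=cv2.resize(d2['image'][100:170,285:335],None,fx=8,fy=8,interpolation=cv2.INTER_CUBIC);cv2.imwrite('pics/b2.png',im[:,:,::-1])
go([552.7,-237.5,210])
E
```

```text
pos [267.1 619.9 248.6] R [[-0.396, -0.918, -0.0], [-0.918, 0.396, -0.0], [0.0, 0.0, -1.0]] need cm [ 67.44 -60.15   3.86] t 1.0 F [-0.   0.2  0.1] w 0.998
```

View pics/b1.png

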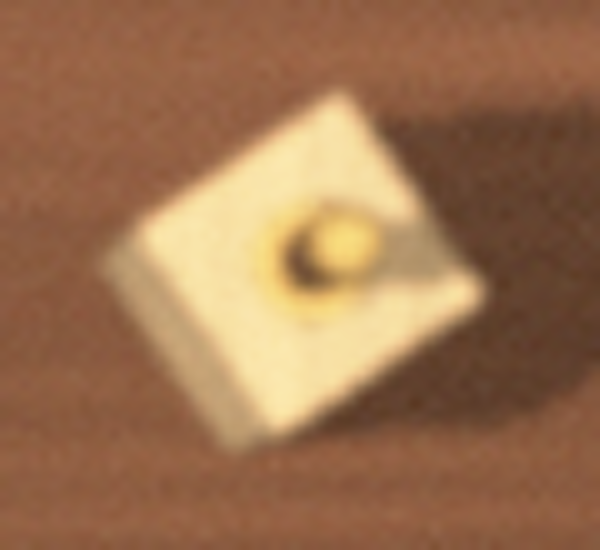

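View pics/b2.png

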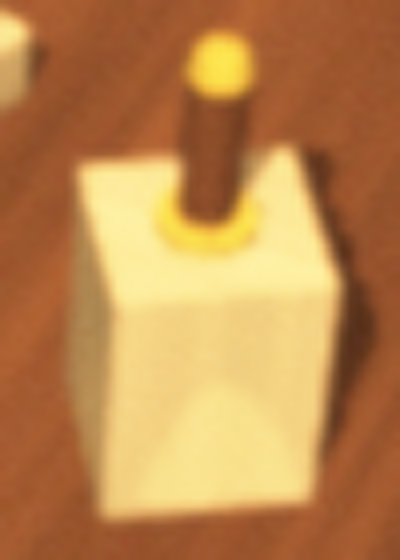

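Run:
```python
from h import *
d=viewer.get_image('top');d2=viewer.get_image('side')
def X(P,d,o,k,z):
    P=np.array(P,float);P=(P+.5)/k-.5+np.array(o);W=np.array([onz(d,u,v,z)[:2] for u,v in P]);return W
for W in (X([(345,88),(488,295),(275,432),(140,230)],d,(300,170),10,90),X([(78,168),(290,152),(340,280),(118,305)],d2,(285,100),8,90)):
    print(np.round(W,1).tolist(),W.mean(0),np.linalg.norm(np.diff(W,axis=0),axis=1))
print('cap',X([(345,247)],d,(300,170),10,156),X([(221,66)],d2,(285,100),8,154))
print('collar',X([(207,215)],d2,(285,100),8,96),X([(313,262)],d,(300,170),10,96))
```

```text
[[605.1, -251.1], [545.4, -290.1], [507.0, -228.5], [564.9, -191.5]] [ 555.62845111 -240.28370746] [71.32430141 72.6218771  68.65610419]
[[604.9, -252.5], [546.0, -290.1], [508.1, -235.2], [565.9, -193.9]] [ 556.20079608 -242.94533023] [69.89368478 66.69834071 71.06092794]
cap [[ 552.89460827 -237.99950177]] [[ 554.8508018  -239.31431095]]
collar [[ 555.38812276 -240.40625938]] [[ 554.73016252 -239.52235418]]
```

>>> {"api": "send_rows", "payload": {"grip": [0,0,0,0,0,0,0,0], "travel": [[3,-2.7,0],[3,-2.7,0],[3,-2.7,0],[3,-2.7,0],[3,-2.7,0],[3,-2.7,0],[3,-2.7,0],[3,-2.7,0]], "spin": [0,0,0,0,0,0,0,0]}}

```text
time: 1.77
ee_pos: [370.7, 312.1, 248.9]
ee_rot: [-1.727, 2.623, 0.001]
force: [0.6, 0.1, -0.3]
gripper_width: 0.999
```

>>> {"api": "send_rows", "payload": {"grip": [0,0,0,0,0,0,0,0], "travel": [[3,-2.7,0],[3,-2.7,0],[3,-2.7,0],[3,-2.7,0],[3,-2.7,0],[3,-2.7,0],[3,-2.7,0],[3,-2.7,0]], "spin": [0,0,0,0,0,0,0,0]}}

```text
time: 2.43
ee_pos: [474.2, 6.2, 249.1]
ee_rot: [-1.727, 2.623, -0.0]
force: [0.7, 1.0, 0.1]
gripper_width: 1.002
```

>>> {"api": "send_rows", "payload": {"grip": [0,0,0,0,0,0], "travel": [[3,-2.7,0],[3,-2.7,0],[3,-2.7,0],[3,-2.7,0],[2,-2,0],[0,0,0]], "spin": [0,0,0,0,0,0]}}

```text
time: 2.93
ee_pos: [537.2, -175.3, 247.9]
ee_rot: [1.721, -2.626, 0.001]
force: [1.0, 0.5, 0.2]
gripper_width: 1.001
```

Run:
```python
from h import *
go([555,-240,210])
```

```text
pos [ 537.2 -175.3  247.9] R [[-0.399, -0.917, -0.001], [-0.917, 0.399, -0.001], [0.001, 0.0, -1.0]] need cm [ 5.22 -4.22  3.8 ] t 2.93 F [1.  0.5 0.2] w 1.001
```

>>> {"api": "send_rows", "payload": {"grip": [0,0,0,0,0], "travel": [[2.7,-2.2,1],[2.6,-2.1,1],[0,0,1],[0,0,0.5],[0,0,0]], "spin": [0,0,0,0,0]}}

```text
time: 3.35
ee_pos: [553.6, -236.6, 212.0]
ee_rot: [1.725, -2.624, -0.003]
force: [0.0, 0.5, 0.3]
gripper_width: 0.998
```

Run:
```python
from h import *
go([555,-240,120])
a=snap('top','t1.png')['image'][150:260,280:390];b=snap('side','s1.png')['image'][60:190,240:370]
cv2.imwrite('pics/p1.png',np.hstack([cv2.resize(x,(390,390),interpolation=2) for x in(a,b)])[:,:,::-1])
go([555,-240,120])
```

```text
pos [ 553.6 -236.6  212. ] R [[-0.397, -0.918, -0.003], [-0.918, 0.397, 0.001], [0.0, 0.003, -1.0]] need cm [ 0.26 -0.29  9.2 ] t 3.35 F [0.  0.5 0.3] w 0.998
pos [ 554.6 -236.1  214. ] R [[-0.395, -0.919, 0.0], [-0.919, 0.395, -0.0], [0.0, -0.0, -1.0]] need cm [ 0.34 -0.19  9.4 ] t 3.45 F [-0.1  1.4 -1. ] w 0.997
```

View pics/p1.png

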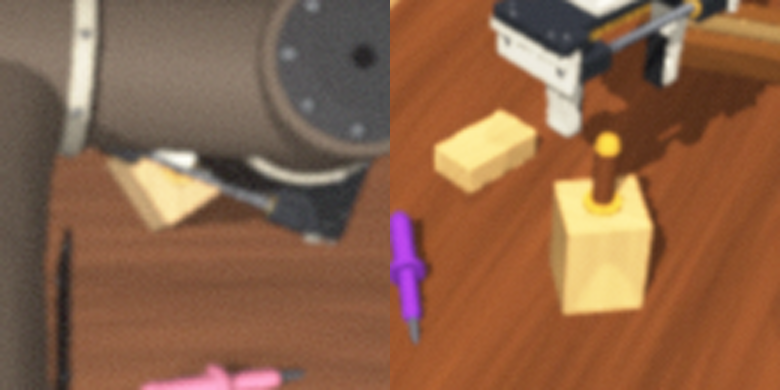

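>>> {"api": "send_rows", "payload": {"grip": [0,0,0,0,0,0,0,0], "travel": [[0.3,-0.2,0],[0,0,2],[0,0,2],[0,0,2],[0,0,1.5],[0,0,1],[0,0,0.4],[0,0,0]], "spin": [0,0,0,0,0,0,0,0]}}

```text
time: 4.12
ee_pos: [555.3, -240.0, 124.4]
ee_rot: [1.728, -2.623, -0.0]
force: [0.4, -0.0, 0.9]
gripper_width: 1.003
```

Run:
```python
from h import *
b=snap('side','s2.png')['image'][60:190,240:370]
cv2.imwrite('pics/p2.png',cv2.resize(b,(580,580),interpolation=2)[:,:,::-1])
for i in range(3):
  go([555,-240,120]); viewer.get_image('side')
```

```text
pos [ 555.7 -240.2  125.2] R [[-0.395, -0.919, 0.001], [-0.919, 0.395, -0.0], [0.0, -0.001, -1.0]] need cm [0.01 0.07 0.52] t 4.17 F [0.1 0.  0.1] w 1.003
pos [ 556.  -240.3  125.7] R [[-0.395, -0.919, 0.001], [-0.919, 0.395, -0.0], [-0.0, -0.002, -1.0]] need cm [0.01 0.1  0.57] t 4.22 F [-0.3  0.8  0.5] w 1.001
pos [ 556.1 -240.4  125.8] R [[-0.395, -0.919, 0.002], [-0.919, 0.395, -0.0], [-0.0, -0.002, -1.0]] need cm [0.01 0.11 0.58] t 4.27 F [-0.5 -0.6 -0.1] w 0.998
```

View pics/p2.png

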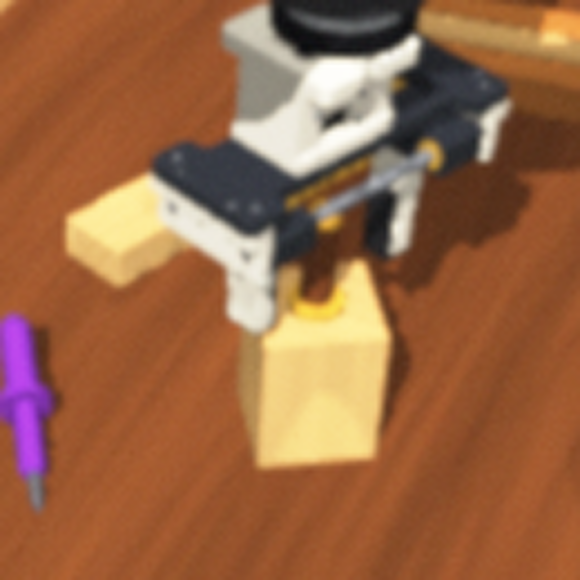

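>>> {"api": "send_rows", "payload": {"grip": [0,0,0,0.5,0.8,1,1,1], "travel": [[0,0,0.4],[0,0,0.2],[0,0,0],[0,0,0],[0,0,0],[0,0,0],[0,0,0],[0,0,0]], "spin": [0,0,0,0,0,0,0,0]}}

```text
time: 4.98
ee_pos: [555.3, -240.3, 118.6]
ee_rot: [-1.727, 2.624, -0.0]
force: [0.1, 0.1, 0.3]
gripper_width: 0.683
```

>>> {"api": "send_rows", "payload": {"grip": [1,1,1,1,1,1,1,1], "travel": [[0,0,0],[0,0,0],[0,0,0],[0,0,0],[0,0,0],[0,0,0],[0,0,0],[0,0,0]], "spin": [0,0,0,0,0,0,0,0]}}

```text
time: 5.65
ee_pos: [555.4, -240.2, 118.6]
ee_rot: [-1.727, 2.624, -0.0]
force: [0.3, 0.8, 1.2]
gripper_width: 0.223
```

Run:
```python
from h import *
b=snap('side','s3.png')['image'][60:190,240:370]
cv2.imwrite('pics/p3.png',cv2.resize(b,(580,580),interpolation=2)[:,:,::-1])
for i in range(3):
  go([555,-240,120]); viewer.get_image('side')
```

```text
pos [ 555.4 -240.2  118.6] R [[-0.396, -0.918, 0.0], [-0.918, 0.396, 0.0], [-0.0, -0.0, -1.0]] need cm [-0.01  0.04 -0.14] t 5.7 F [0.1 0.5 0.5] w 0.223
pos [ 555.4 -240.3  118.6] R [[-0.396, -0.918, 0.0], [-0.918, 0.396, 0.0], [-0.0, -0.0, -1.0]] need cm [-0.01  0.04 -0.14] t 5.75 F [0.4 1.2 0.2] w 0.221
pos [ 555.4 -240.3  118.6] R [[-0.396, -0.918, 0.0], [-0.918, 0.396, 0.0], [-0.0, -0.0, -1.0]] need cm [-0.01  0.04 -0.14] t 5.8 F [0.2 1.3 0.1] w 0.219
```

View pics/p3.png

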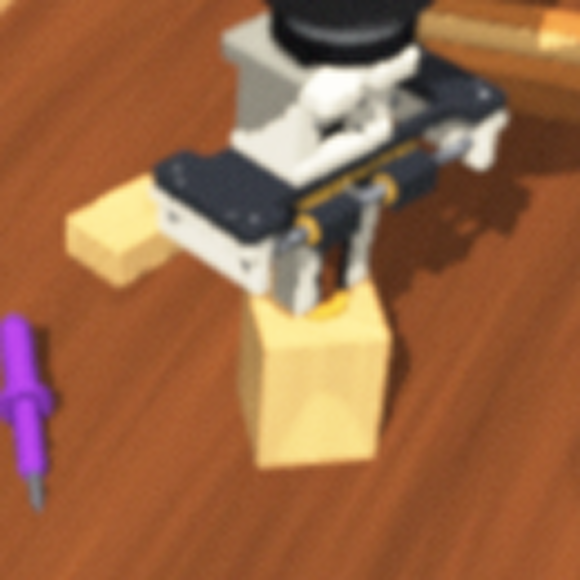

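>>> {"api": "send_rows", "payload": {"grip": [1,1,1,1,1,1,1,1], "travel": [[0,0,-0.5],[0,0,-1],[0,0,-1.5],[0,0,-2],[0,0,-2],[0,0,-2],[0,0,-2],[0,0,0]], "spin": [0,0,0,0,0,0,0,0]}}

```text
time: 6.52
ee_pos: [557.0, -241.1, 233.9]
ee_rot: [-1.725, 2.62, -0.009]
force: [0.6, 0.7, -0.6]
gripper_width: 0.218
```

Run:
```python
from h import *
b=snap('side','s4.png')['image'][20:190,220:390]
cv2.imwrite('pics/p4.png',cv2.resize(b,(580,580),interpolation=2)[:,:,::-1])
for i in range(2):
  go([483.2,266,230]); viewer.get_image('side')
```

```text
pos [ 556.2 -240.7  231.6] R [[-0.396, -0.918, 0.005], [-0.918, 0.396, -0.001], [-0.001, -0.005, -1.0]] need cm [-43.65  26.75   0.08] t 6.57 F [-0.2  0.7 -3.2] w 0.224
pos [ 555.3 -240.3  229.6] R [[-0.396, -0.918, 0.002], [-0.918, 0.396, 0.0], [-0.001, -0.002, -1.0]] need cm [-43.64  26.67  -0.05] t 6.62 F [-0.1 -0.6 -3.2] w 0.227
```

View pics/p4.png

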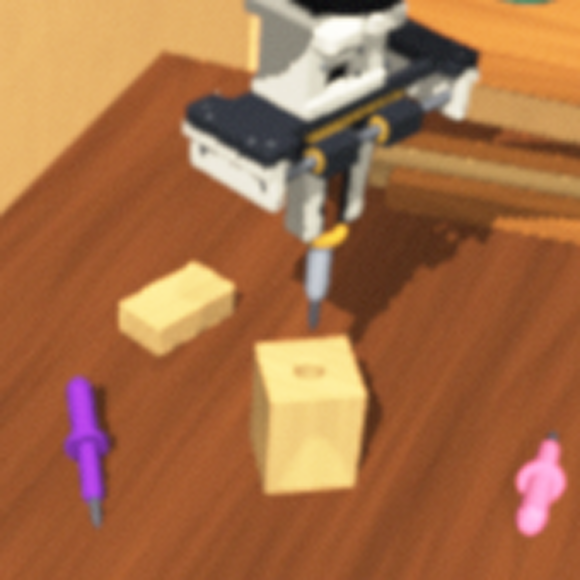

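>>> {"api": "send_rows", "payload": {"grip": [1,1,1,1,1,1,1,1], "travel": [[-1.5,0.9,0],[-2.7,1.65,0],[-2.7,1.65,0],[-2.7,1.65,0],[-2.7,1.65,0],[-2.7,1.65,0],[-2.7,1.65,0],[-2.7,1.65,0]], "spin": [0,0,0,0,0,0,0,0]}}

```text
time: 7.33
ee_pos: [520.3, -2.5, 227.3]
ee_rot: [1.725, -2.623, -0.001]
force: [1.2, 0.8, -2.8]
gripper_width: 0.223
```

>>> {"api": "send_rows", "payload": {"grip": [1,1,1,1,1,1,1,1], "travel": [[-2.7,1.65,0],[-2.7,1.65,0],[-2.7,1.65,0],[-2.7,1.65,0],[-2.7,1.65,0],[-2.7,1.65,0],[-2.7,1.65,0],[-2.7,1.65,0]], "spin": [0,0,0,0,0,0,0,0]}}

```text
time: 8.0
ee_pos: [484.6, 247.8, 227.3]
ee_rot: [1.725, -2.622, 0.0]
force: [1.1, 0.6, -2.9]
gripper_width: 0.224
```

>>> {"api": "send_rows", "payload": {"grip": [1,1,1,1,1,1], "travel": [[-1.4,0.8,0],[0,0,0],[0,0,0],[0,0,0],[0,0,0],[0,0,0]], "spin": [0,0,0,0,0,0]}}

```text
time: 8.5
ee_pos: [484.1, 261.9, 228.4]
ee_rot: [1.725, -2.625, 0.0]
force: [-0.5, 0.7, -2.1]
gripper_width: 0.219
```

Run:
```python
from h import *
go([483.2,266,167])
a=snap('top','t5.png')['image'][150:300,80:230];b=snap('side','s5.png')['image'][150:384,130:364]
cv2.imwrite('pics/p5.png',np.hstack([cv2.resize(x,(400,400),interpolation=2) for x in(a,b)])[:,:,::-1])
go([483.2,266,167])
```

```text
pos [484.1 261.9 228.4] R [[-0.397, -0.918, -0.0], [-0.918, 0.397, -0.0], [0.0, 0.0, -1.0]] need cm [-0.35  0.24  6.14] t 8.5 F [-0.5  0.7 -2.1] w 0.219
pos [484.2 262.1 228.6] R [[-0.397, -0.918, 0.0], [-0.918, 0.397, 0.0], [-0.0, -0.0, -1.0]] need cm [-0.32  0.24  6.16] t 8.6 F [ 1.8 -0.6 -2.4] w 0.219
```

View pics/p5.png

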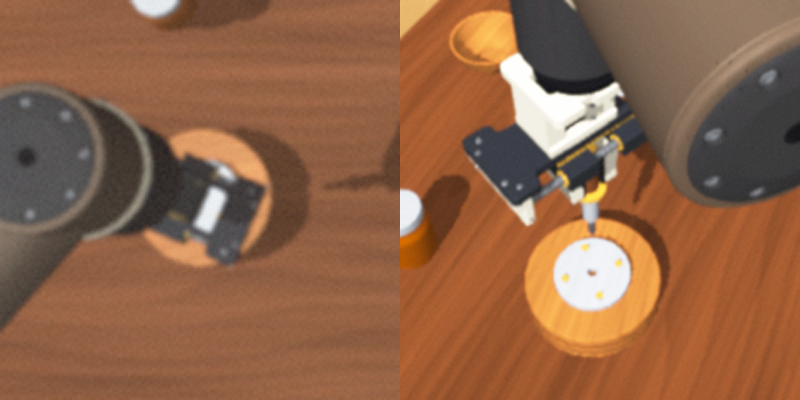

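>>> {"api": "send_rows", "payload": {"grip": [1,1,1,1,1,1,1], "travel": [[-0.35,0.25,0],[0,0,1.5],[0,0,2],[0,0,1.5],[0,0,0.4],[0,0,0],[0,0,0]], "spin": [0,0,0,0,0,0,0]}}

```text
time: 9.18
ee_pos: [483.5, 267.3, 175.2]
ee_rot: [-1.727, 2.624, -0.0]
force: [-0.2, 0.1, -2.6]
gripper_width: 0.219
```

Run:
```python
from h import *
for i in range(2): viewer.get_image('side')
go([483.2,266,167])
d=snap('side','s6.png')
go([483.2,266,167])
b=d['image'][255:345,200:290]
cv2.imwrite('pics/p6.png',cv2.resize(b,None,fx=6.5,fy=6.5,interpolation=2)[:,:,::-1])
s=readout.state();R=Ro.from_rotvec(s['ee_rot']).as_matrix()
for k in(28.6,78.6,105,112): print(k,proj(d,s['ee_pos']+R[:,2]*k))
print('hole',proj(d,[483.2,266,50]),proj(d,[483.5,267.5,50]))
```

```text
pos [483.7 267.6 175.8] R [[-0.395, -0.918, 0.001], [-0.918, 0.395, 0.001], [-0.002, -0.001, -1.0]] need cm [ 0.17 -0.01  0.88] t 9.28 F [-0.9 -0.3 -2.7] w 0.225
pos [483.7 267.6 175.8] R [[-0.395, -0.918, 0.002], [-0.918, 0.395, 0.001], [-0.002, -0.001, -1.0]] need cm [ 0.17 -0.02  0.88] t 9.33 F [-0.5  0.1 -3.2] w 0.22
28.6 [239.2955944  281.04663417]
78.6 [240.50249903 296.25552501]
105 [241.09590032 303.73331191]
112 [241.2485386 305.6567935]
hole [242.31704987 308.73393871] [241.79601145 309.32262898]
```

View pics/p6.png

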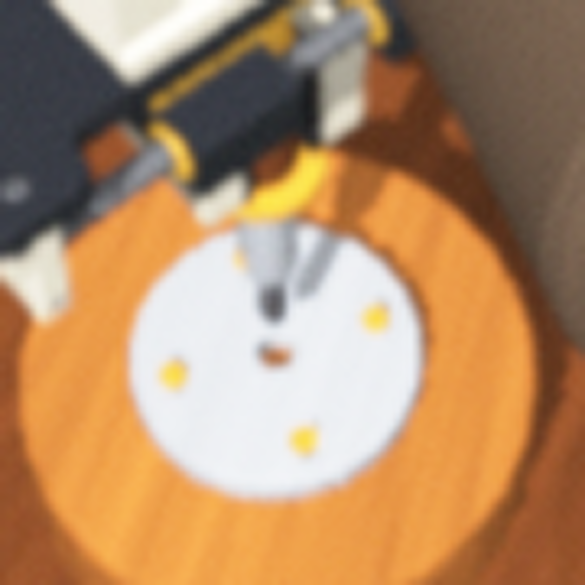

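Run:
```python
from h import *
d=viewer.get_image('side')
g=d['image'].astype(float).mean(2)
np.set_printoptions(linewidth=160)
print(d['image'].min(2)[286:314,233:252])
print(hole(d,(242,309),4))
print('tcp',readout.state()['ee_pos'])
```

```text
[[204 204 196 176 127  86  78  81  79  78  81  75  72  66  66  73  75  71  58]
 [201 187 164 135 105  83  79  80  82  82  85  86  79  70  62  71  77  70  57]
 [183 152 117 112 117 117 111 111 116 113 120 121 112  88  79  77  72  67  55]
 [147 117 112 130 159 170 171 171 172 166 157 153 146 149 146 128 100  76  57]
 [139 144 166 180 189 200 208 206 204 194 177 163 176 206 214 199 158 119  85]
 [197 211 220 209 192 196 203 207 200 191 175 161 178 219 230 217 182 155 139]
 [234 234 231 213 197 196 203 202 200 191 178 160 173 220 228 204 174 164 166]
 [235 237 231 199 186 199 203 206 199 192 177 161 175 216 217 190 168 164 182]
 [235 237 223 173 176 201 204 203 201 192 177 162 174 209 198 173 163 170 201]
 [235 236 226 183 178 199 204 203 199 191 178 169 184 199 183 164 163 182 220]
 [236 237 237 218 204 205 204 202 201 190 180 179 196 190 173 162 169 201 228]
 [236 236 237 237 232 217 202 199 194 187 177 189 197 181 167 165 183 218 235]
 [236 236 236 236 233 224 202 187 179 163 163 194 192 169 163 172 200 230 237]
 [237 237 237 237 234 229 200 161 143 125 140 195 191 171 170 186 219 235
[... 485 characters left out ...]
 235 236 236 236 237 235 231 229 230 234 236 238 237 238 238 239 239 239]
 [235 234 236 235 236 235 224 207 208 216 228 230 233 237 237 239 239 239 238]
 [234 235 235 236 236 231 206 170 163 171 188 202 228 235 237 239 239 239 238]
 [235 235 236 237 236 231 200 136 100  96 114 159 220 235 239 240 239 239 237]
 [234 235 236 236 235 234 217 164 108  94 111 170 225 236 239 239 240 238 237]
 [234 235 236 237 237 235 233 213 183 180 193 219 233 237 239 239 239 238 237]
 [234 235 236 238 237 238 238 235 229 231 232 234 236 238 239 240 238 238 237]
 [235 235 236 236 237 238 239 238 237 237 237 237 238 239 239 239 239 237 236]]
[241.81027668 309.36660079]
tcp [483.54637153 267.4968857  175.60665601]
```

>>> {"api": "send_rows", "payload": {"grip": [1,1,1,1,1,1,1], "travel": [[0,0,0.5],[0,0,0.5],[0,0,0.4],[0,0,0.2],[0,0,0],[0,0,0],[0,0,0]], "spin": [0,0,0,0,0,0,0]}}

```text
time: 9.97
ee_pos: [483.2, 267.2, 158.6]
ee_rot: [-1.727, 2.624, -0.0]
force: [-0.0, -0.9, -3.6]
gripper_width: 0.224
```

Run:
```python
from h import *
d=snap('side','s7.png')
go([483.2,266,150])
b=d['image'][265:335,205:275]
cv2.imwrite('pics/p7.png',cv2.resize(b,None,fx=8,fy=8,interpolation=2)[:,:,::-1])
s=readout.state();R=Ro.from_rotvec(s['ee_rot']).as_matrix()
for k in(28.6,78.6,106,108): print(k,proj(d,s['ee_pos']+R[:,2]*k))
np.set_printoptions(linewidth=160)
print(d['image'].min(2)[300:314,235:250])
```

```text
pos [483.3 267.2 158.7] R [[-0.396, -0.918, 0.0], [-0.918, 0.396, 0.0], [-0.0, -0.0, -1.0]] need cm [ 0.12 -0.04  0.87] t 10.02 F [ 0.4  0.4 -3.2] w 0.225
28.6 [240.08288368 286.29065598]
78.6 [241.28133444 301.01159103]
106 [241.89302919 308.52522367]
108 [241.93651698 309.05939739]
[[236 234 231 215 202 202 204 196 187 169 154 152 159 178 220]
 [235 235 233 224 209 202 202 197 185 170 154 155 160 183 225]
 [236 235 234 229 215 201 193 190 179 162 154 156 169 201 230]
 [235 235 236 233 224 198 175 168 153 138 144 158 182 219 234]
 [235 235 236 236 230 197 150 129 118 114 140 164 202 229 236]
 [236 235 236 236 231 197 141 107  94 104 141 178 221 235 238]
 [236 235 236 236 230 190 132 100  89 103 152 201 230 237 239]
 [235 235 236 234 220 172 123  97  90 115 182 223 234 238 239]
 [236 236 235 232 201 149 107  93  96 134 205 230 237 239 239]
 [236 236 236 230 199 132  85  81  90 144 217 235 237 239 239]
 [235 236 236 234 217 161 107  97 115 168 226 235 239 239 238]
 [237 236 236 236 232 214 181 178 191 218 234 237 239 239 239]
 [236 236 236 238 238 235 230 230 232 235 237 238 239 240 238]
 [236 236 236 238 238 237 236 236 237 236 237 238 239 239 239]]
```

View pics/p7.png

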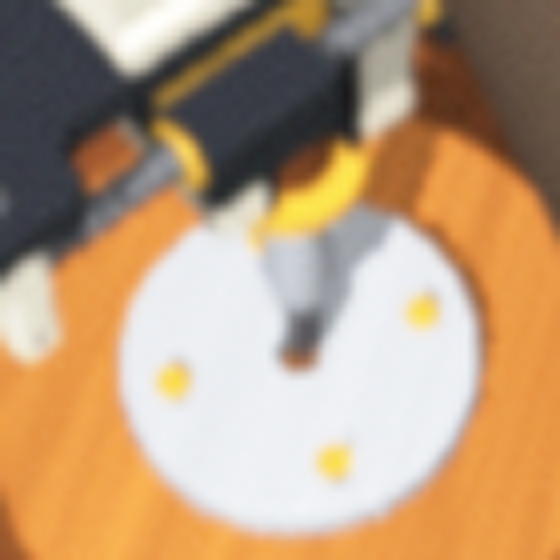

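>>> {"api": "send_rows", "payload": {"grip": [1,1,1,1,1], "travel": [[0,-0.05,0.1],[0,0,0.15],[0,0,0.15],[0,0,0],[0,0,0]], "spin": [0,0,0,0,0]}}

```text
time: 10.43
ee_pos: [483.5, 266.8, 154.4]
ee_rot: [1.727, -2.624, 0.0]
force: [-0.1, -0.7, -2.7]
gripper_width: 0.223
```

>>> {"api": "send_rows", "payload": {"grip": [1,1,1,1], "travel": [[0,0,0.1],[0,0,0.1],[0,0,0],[0,0,0]], "spin": [0,0,0,0]}}

```text
time: 10.77
ee_pos: [483.5, 266.9, 152.5]
ee_rot: [1.727, -2.624, 0.0]
force: [-0.2, -0.4, -3.1]
gripper_width: 0.225
```

>>> {"api": "send_rows", "payload": {"grip": [1,1,1,1], "travel": [[0,0,0.1],[0,0,0.1],[0,0,0],[0,0,0]], "spin": [0,0,0,0]}}

```text
time: 11.1
ee_pos: [483.5, 266.8, 150.4]
ee_rot: [1.727, -2.624, 0.0]
force: [0.5, -0.7, -2.5]
gripper_width: 0.222
```

>>> {"api": "send_rows", "payload": {"grip": [1,1,1,1], "travel": [[0,0,0.1],[0,0,0.1],[0,0,0],[0,0,0]], "spin": [0,0,0,0]}}

```text
time: 11.43
ee_pos: [483.8, 267.0, 148.9]
ee_rot: [-1.727, 2.624, -0.0]
force: [-0.1, 0.1, 0.6]
gripper_width: 0.221
```

Run:
```python
from h import *
d=snap('side','s8.png')
go([483.2,266,150])
b=d['image'][265:335,205:275]
cv2.imwrite('pics/p8.png',cv2.resize(b,None,fx=8,fy=8,interpolation=2)[:,:,::-1])
```

```text
pos [483.8 267.1 148.9] R [[-0.396, -0.918, 0.001], [-0.918, 0.396, 0.0], [-0.0, -0.0, -1.0]] need cm [ 0.12  0.02 -0.11] t 11.48 F [-0.4 -0.2  1.6] w 0.222
```

View pics/p8.png

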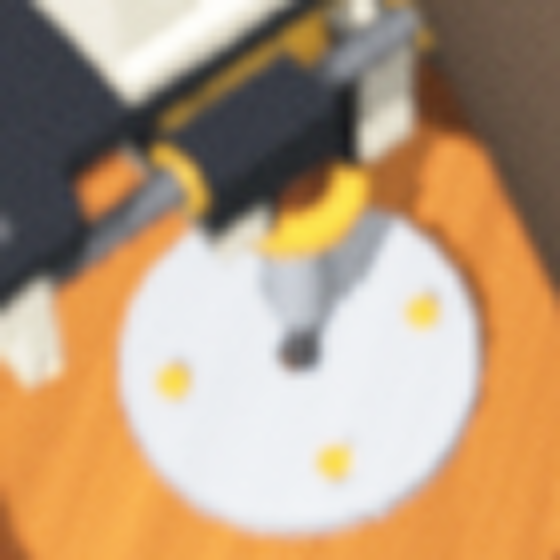

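>>> {"api": "send_rows", "payload": {"grip": [1,1,1,1], "travel": [[0,0,0.1],[0,0,0.1],[0,0,0],[0,0,0]], "spin": [0,0,0,0]}}

```text
time: 11.82
ee_pos: [483.8, 267.1, 146.8]
ee_rot: [-1.727, 2.624, -0.0]
force: [-1.0, 0.1, 3.8]
gripper_width: 0.221
```

>>> {"api": "send_rows", "payload": {"grip": [1,1,1,1,1], "travel": [[0,0,0.1],[0,0,0.05],[0,0,0],[0,0,0],[0,0,0]], "spin": [0,0,0,0,0]}}

```text
time: 12.23
ee_pos: [483.9, 267.1, 145.5]
ee_rot: [-1.727, 2.624, -0.0]
force: [-0.6, -0.7, 5.0]
gripper_width: 0.224
```

Run:
```python
from h import *
Z=[];F=[]
for i in range(6):
    d=viewer.get_image('side');s=readout.state();Z.append(s['ee_pos']);F.append(s['force'])
print(np.mean(Z,0),np.mean(F,0),s['time'],s['moment'])
b=d['image'][265:335,205:275]
cv2.imwrite('pics/p9.png',cv2.resize(b,None,fx=8,fy=8,interpolation=2)[:,:,::-1])
```

```text
[483.87261466 267.06530359 145.47040224] [-0.85882761 -0.27186082  5.49437973] 12.5333 [-0.25864713  0.31326447  0.04745547]
```

View pics/p9.png

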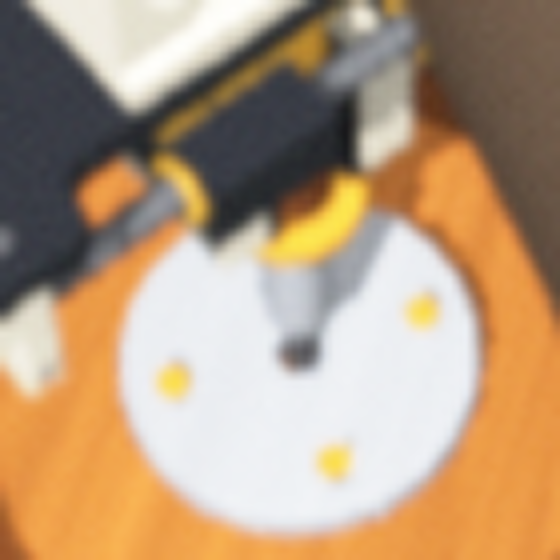

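>>> {"api": "send_rows", "payload": {"grip": [1,1,1,1,1], "travel": [[0,0,0.1],[0,0,0.1],[0,0,0],[0,0,0],[0,0,0]], "spin": [0,0,0,0,0]}}

```text
time: 12.95
ee_pos: [484.0, 267.1, 143.8]
ee_rot: [-1.727, 2.623, -0.0]
force: [-1.4, -1.0, 7.6]
gripper_width: 0.221
```

>>> {"api": "send_rows", "payload": {"grip": [1,1,1,1,1], "travel": [[0,0,0.05],[0,0,0.05],[0,0,0],[0,0,0],[0,0,0]], "spin": [0,0,0,0,0]}}

```text
time: 13.37
ee_pos: [484.0, 267.1, 143.0]
ee_rot: [-1.727, 2.623, -0.0]
force: [-1.4, -1.8, 9.7]
gripper_width: 0.222
```

```bash
cat > m.py <<'E'
from h import *
Z=[];F=[]
for i in range(6):
    d=viewer.get_image('side');s=readout.state();Z.append(s['ee_pos']);F.append(s['force'])
print(np.mean(Z,0),np.mean(F,0),s['time'],s['gripper_width'])
E
python3 m.py
```

```text
[484.03947425 267.11063769 142.97054566] [-2.04770873 -1.31845211  9.30737961] 13.6667 0.22321940054062855
```

>>> {"api": "send_rows", "payload": {"grip": [1,1,1,1,1,1], "travel": [[0,0,0.05],[0,0,0.05],[0,0,0.05],[0,0,0],[0,0,0],[0,0,0]], "spin": [0,0,0,0,0,0]}}

```text
time: 14.17
ee_pos: [484.1, 267.2, 141.7]
ee_rot: [-1.727, 2.623, -0.0]
force: [-2.1, -0.3, 11.6]
gripper_width: 0.224
```

>>> {"api": "send_rows", "payload": {"grip": [1,1,1,1,1], "travel": [[0,0,0.03],[0,0,0.03],[0,0,0],[0,0,0],[0,0,0]], "spin": [0,0,0,0,0]}}

```text
time: 14.58
ee_pos: [484.2, 267.1, 141.3]
ee_rot: [-1.727, 2.623, -0.001]
force: [-2.8, -1.2, 10.9]
gripper_width: 0.218
```

```bash
python3 m.py
```

```text
[484.17206429 267.1293818  141.25231257] [-2.24000704 -1.6925405  12.11672038] 14.8833 0.22159636010775496
```

>>> {"api": "send_rows", "payload": {"grip": [1,1,1,1], "travel": [[0,0,0.03],[0,0,0],[0,0,0],[0,0,0]], "spin": [0,0,0,0]}}

```text
time: 15.22
ee_pos: [484.2, 267.1, 141.0]
ee_rot: [-1.727, 2.623, -0.001]
force: [-2.5, -0.8, 12.4]
gripper_width: 0.221
```

>>> {"api": "send_rows", "payload": {"grip": [1,1,1,1], "travel": [[0,0,0.03],[0,0,0],[0,0,0],[0,0,0]], "spin": [0,0,0,0]}}

```text
time: 15.55
ee_pos: [484.1, 267.1, 140.5]
ee_rot: [-1.727, 2.623, -0.0]
force: [-2.1, -1.9, 11.5]
gripper_width: 0.221
```

```bash
python3 m.py
```

```text
[484.10648803 267.12312215 140.49879194] [-2.14011392 -1.36823316 10.63331384] 15.85 0.21987209510891215
```

>>> {"api": "send_rows", "payload": {"grip": [1,1,1,1], "travel": [[0,0,0.03],[0,0,0.02],[0,0,0],[0,0,0]], "spin": [0,0,0,0]}}

```text
time: 16.18
ee_pos: [484.0, 267.1, 139.8]
ee_rot: [-1.727, 2.623, -0.0]
force: [-1.3, -1.1, 8.4]
gripper_width: 0.227
```

>>> {"api": "send_rows", "payload": {"grip": [1,1,1,1], "travel": [[0,0,0.02],[0,0,0.02],[0,0,0],[0,0,0]], "spin": [0,0,0,0]}}

```text
time: 16.52
ee_pos: [483.7, 267.0, 138.6]
ee_rot: [-1.727, 2.624, 0.0]
force: [0.4, -1.1, 2.7]
gripper_width: 0.224
```

```bash
python3 m.py
```

```text
[483.66534715 266.9745249  138.41086591] [ 0.55138723 -0.10824681  2.7186365 ] 16.8167 0.2225264935945355
```

>>> {"api": "send_rows", "payload": {"grip": [1,1,1,1], "travel": [[0,0,0.03],[0,0,0],[0,0,0],[0,0,0]], "spin": [0,0,0,0]}}

```text
time: 17.15
ee_pos: [483.6, 266.9, 138.1]
ee_rot: [-1.727, 2.624, -0.0]
force: [-0.2, 0.6, 2.4]
gripper_width: 0.224
```

```bash
python3 m.py
python3 - <<'E'
from h import *
d=snap('side','s10.png')
b=d['image'][265:335,205:275]
cv2.imwrite('pics/p10.png',cv2.resize(b,None,fx=8,fy=8,interpolation=2)[:,:,::-1])
s=readout.state();R=Ro.from_rotvec(s['ee_rot']).as_matrix();print(proj(d,s['ee_pos']+R[:,2]*78.6))
E
```

```text
[483.60909139 266.94115524 138.16150062] [ 0.56624444 -0.04877483  2.62150708] 17.45 0.21993927256491652
[241.68620161 306.4777426 ]
```

View pics/p10.png

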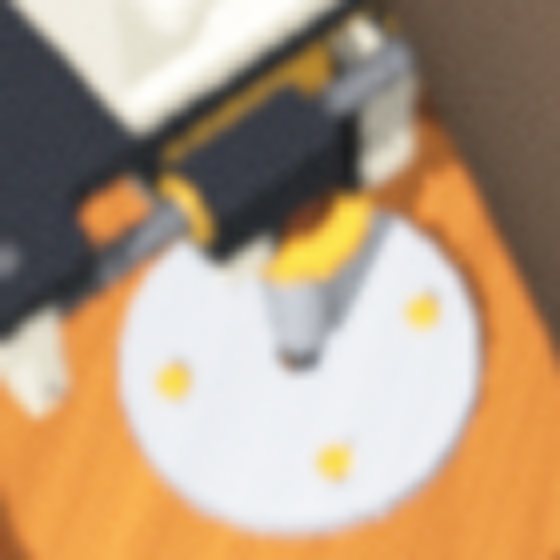

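The load peaked at about 15 N, then fell to a plateau of about 5.5 N, so the spring has tripped. The picture shows the nose in the hole, with the barrel end just above it at crop (298,345). I lift and return the punch.

>>> {"api": "send_rows", "payload": {"grip": [1,1,1,1,1,1,1,1], "travel": [[0,0,-0.3],[0,0,-0.6],[0,0,-0.8],[0,0,-1.5],[0,0,-2],[0,0,-2],[0,0,-2],[0,0,0]], "spin": [0,0,0,0,0,0,0,0]}}

```text
time: 18.17
ee_pos: [484.8, 267.8, 234.8]
ee_rot: [-1.725, 2.619, 0.001]
force: [1.0, 0.4, -0.9]
gripper_width: 0.224
```

```bash
python3 m.py; python3 -c "
from h import *
go([555.4,-240.3,230])
d=snap('side','s11.png');d['image']
b=d['image'][150:384,130:364]
cv2.imwrite('pics/p11.png',cv2.resize(b,(580,580),interpolation=2)[:,:,::-1])"
```

```text
[483.15214997 266.66930754 230.10727446] [-3.06862529e-01 -1.88553776e-03 -3.05606827e+00] 18.4667 0.21934224790682974
pos [483.  266.4 229. ] R [[-0.396, -0.918, -0.002], [-0.918, 0.396, -0.001], [0.002, 0.001, -1.0]] need cm [ 4.366e+01 -2.671e+01 -4.000e-02] t 18.47 F [-0.4 -0.3 -2.4] w 0.219
```

View pics/p11.png

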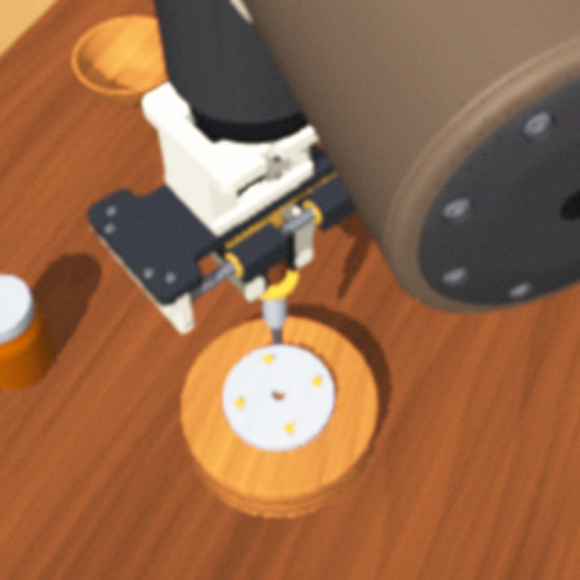

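Blank undisturbed and the nose is out again. Next, the return to the block.

>>> {"api": "send_rows", "payload": {"grip": [1,1,1,1,1,1,1,1], "travel": [[1.5,-0.9,0],[2.7,-1.65,0],[2.7,-1.65,0],[2.7,-1.65,0],[2.7,-1.65,0],[2.7,-1.65,0],[2.7,-1.65,0],[2.7,-1.65,0]], "spin": [0,0,0,0,0,0,0,0]}}

```text
time: 19.18
ee_pos: [516.9, 28.7, 229.6]
ee_rot: [1.727, -2.623, -0.0]
force: [0.6, 0.4, -3.0]
gripper_width: 0.221
```

>>> {"api": "send_rows", "payload": {"grip": [1,1,1,1,1,1,1,1], "travel": [[2.7,-1.65,0],[2.7,-1.65,0],[2.7,-1.65,0],[2.7,-1.65,0],[2.7,-1.65,0],[2.7,-1.65,0],[2.7,-1.65,0],[2.7,-1.65,0]], "spin": [0,0,0,0,0,0,0,0]}}

```text
time: 19.85
ee_pos: [552.7, -221.9, 229.3]
ee_rot: [1.726, -2.623, -0.001]
force: [-0.1, 0.4, -3.0]
gripper_width: 0.226
```

>>> {"api": "send_rows", "payload": {"grip": [1,1,1,1,1,1,1], "travel": [[1.5,-1,0],[0,0,0],[0,0,0],[0,0,0],[0,0,0],[0,0,0],[0,0,0]], "spin": [0,0,0,0,0,0,0]}}

```text
time: 20.43
ee_pos: [556.3, -237.2, 230.3]
ee_rot: [-1.728, 2.623, -0.0]
force: [-0.2, -0.4, -3.2]
gripper_width: 0.222
```

```bash
python3 m.py
python3 - <<'E'
from h import *
go([555.4,-240.3,118.6])
d=snap('side','s12.png')
b=d['image'][60:180,260:380]
cv2.imwrite('pics/p12.png',cv2.resize(b,(590,590),interpolation=2)[:,:,::-1])
print(proj(d,[555.4,-240.3,90]),proj(d,readout.state()['ee_pos']-[0,0,78.6]))
E
```

```text
[ 556.31425366 -237.58216171  230.3452371 ] [-0.12443864  0.22069638 -2.82012896] 20.7333 0.22436054382362394
pos [ 556.3 -237.8  230.3] R [[-0.395, -0.919, 0.0], [-0.919, 0.395, -0.0], [-0.0, -0.0, -1.0]] need cm [ 2.600e-01 -1.000e-02  1.117e+01] t 20.73 F [-0.1  0.9 -3. ] w 0.224
[310.24762329 128.33601085] [311.36896289 108.78458543]
```

View pics/p12.png

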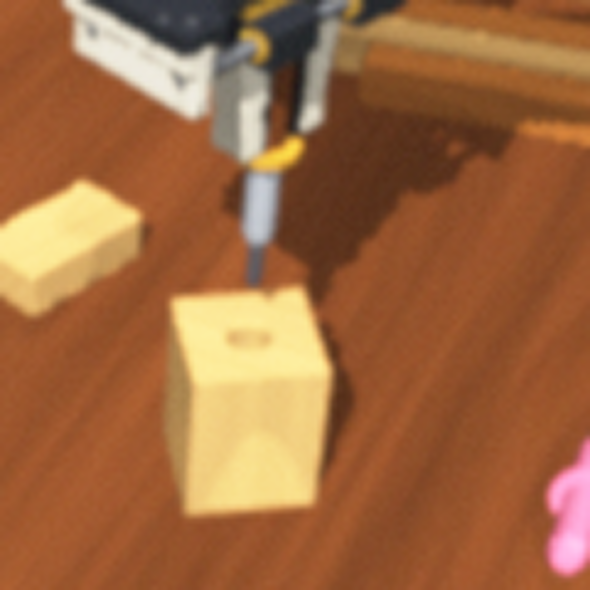

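>>> {"api": "send_rows", "payload": {"grip": [1,1,1,1,1,1,1], "travel": [[0.25,0,0],[0,0,1.2],[0,0,1.5],[0,0,1.5],[0,0,1],[0,0,0],[0,0,0]], "spin": [0,0,0,0,0,0,0]}}

```text
time: 21.37
ee_pos: [555.1, -240.5, 177.9]
ee_rot: [1.726, -2.623, -0.001]
force: [-0.4, -0.3, -3.2]
gripper_width: 0.222
```

```bash
python3 m.py; python3 -c "
from h import *
go([555.4,-240.3,118.6])
d=snap('side','s13.png')
b=d['image'][60:180,260:380]
cv2.imwrite('pics/p13.png',cv2.resize(b,(590,590),interpolation=2)[:,:,::-1])"
```

```text
[ 555.75394334 -240.50899569  179.06992837] [ 0.08028746  0.32308512 -2.526678  ] 21.6667 0.22170759924806113
pos [ 555.6 -240.4  179. ] R [[-0.396, -0.918, 0.001], [-0.918, 0.396, -0.0], [-0.0, -0.001, -1.0]] need cm [0.   0.03 6.04] t 21.67 F [ 0.5  0.6 -2. ] w 0.222
```

View pics/p13.png

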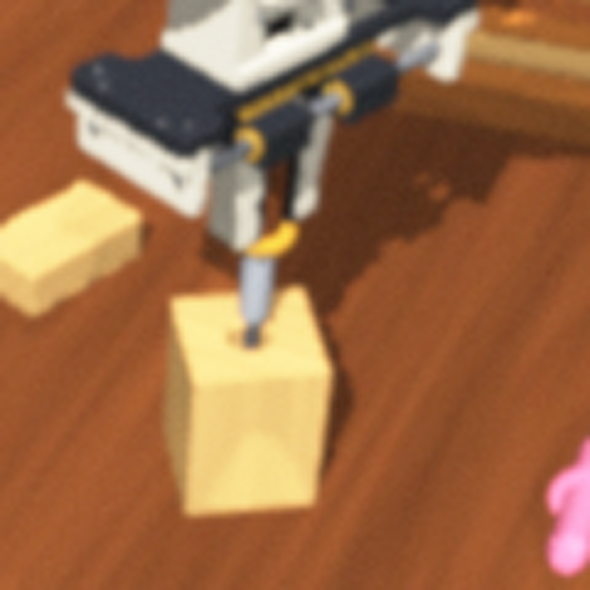

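>>> {"api": "send_rows", "payload": {"grip": [1,1,1,1,1,1,1,1], "travel": [[0,0,0.4],[0,0,0.4],[0,0,0.4],[0,0,0.4],[0,0,0.4],[0,0,0.4],[0,0,0],[0,0,0]], "spin": [0,0,0,0,0,0,0,0]}}

```text
time: 22.38
ee_pos: [555.1, -240.3, 153.8]
ee_rot: [1.727, -2.624, -0.001]
force: [-0.0, 0.1, -2.4]
gripper_width: 0.223
```

>>> {"api": "send_rows", "payload": {"grip": [1,1,1,1,1,1,1,1], "travel": [[0,0,0.8],[0,0,0.8],[0,0,0.8],[0,0,0.5],[0,0,0.3],[0,0,0],[0,0,0],[0,0,0]], "spin": [0,0,0,0,0,0,0,0]}}

```text
time: 23.05
ee_pos: [555.5, -240.4, 122.4]
ee_rot: [-1.727, 2.624, -0.001]
force: [0.2, -0.5, -2.9]
gripper_width: 0.219
```

```bash
python3 m.py
```

```text
[ 555.4528856  -240.35219455  122.51452438] [-0.15269503 -0.28708519 -2.52571447] 23.35 0.22503471098212235
```

>>> {"api": "send_rows", "payload": {"grip": [1,1,1,1,1,1], "travel": [[0,0,0.1],[0,0,0.1],[0,0,0.1],[0,0,0.05],[0,0,0],[0,0,0]], "spin": [0,0,0,0,0,0]}}

```text
time: 23.85
ee_pos: [555.2, -240.3, 118.6]
ee_rot: [1.727, -2.624, -0.0]
force: [-0.1, -0.3, -2.4]
gripper_width: 0.221
```

>>> {"api": "send_rows", "payload": {"grip": [1,1,1,1], "travel": [[0,0,0.05],[0,0,0],[0,0,0],[0,0,0]], "spin": [0,0,0,0]}}

```text
time: 24.18
ee_pos: [555.3, -240.3, 118.6]
ee_rot: [-1.727, 2.624, -0.0]
force: [-2.3, 2.5, 3.7]
gripper_width: 0.225
```

```bash
python3 m.py
```

```text
[ 555.27333693 -240.33926047  118.57969837] [-2.81856817  1.77641636  5.6533734 ] 24.4833 0.2223296158463796
```

Collar touched at the same height it was gripped at, so I open, wait and rise.

>>> {"api": "send_rows", "payload": {"grip": [0.7,0.5,0.2,0,0,0,0,0], "travel": [[0,0,0],[0,0,0],[0,0,0],[0,0,0],[0,0,0],[0,0,0],[0,0,0],[0,0,0]], "spin": [0,0,0,0,0,0,0,0]}}

```text
time: 25.15
ee_pos: [555.2, -240.3, 118.0]
ee_rot: [1.727, -2.624, -0.0]
force: [-0.6, 0.9, -0.3]
gripper_width: 0.766
```

>>> {"api": "send_rows", "payload": {"grip": [0,0,0,0,0,0,0,0], "travel": [[0,0,0],[0,0,0],[0,0,0],[0,0,0],[0,0,0],[0,0,0],[0,0,0],[0,0,0]], "spin": [0,0,0,0,0,0,0,0]}}

```text
time: 25.82
ee_pos: [555.2, -240.3, 118.2]
ee_rot: [1.727, -2.624, -0.0]
force: [-0.1, -0.5, -0.7]
gripper_width: 1.0
```

>>> {"api": "send_rows", "payload": {"grip": [0,0,0,0,0,0,0,0], "travel": [[0,0,-0.5],[0,0,-1],[0,0,-2],[0,0,-2],[0,0,-2],[0,0,-2],[0,0,-2],[0,0,-1]], "spin": [0,0,0,0,0,0,0,0]}}

```text
time: 26.48
ee_pos: [556.2, -240.7, 247.1]
ee_rot: [-1.726, 2.622, -0.005]
force: [0.4, 0.5, 0.8]
gripper_width: 0.997
```

>>> {"api": "send_rows", "payload": {"grip": [0,0,0,0,0,0,0,0], "travel": [[-1,0.6,0],[-2.7,1.65,0],[-2.7,1.65,0],[-2.7,1.65,0],[-2.7,1.65,0],[-2.7,1.65,0],[-1.5,0.9,0],[0,0,0]], "spin": [0,0,0,0,0,0,0,0]}}

```text
time: 27.15
ee_pos: [527.9, -51.6, 242.7]
ee_rot: [1.731, -2.622, -0.001]
force: [-0.4, 0.4, 0.1]
gripper_width: 1.002
```

>>> {"api": "send_rows", "payload": {"grip": [0,0,0,0], "travel": [[0,0,0],[0,0,0],[0,0,0],[0,0,0]], "spin": [0,0,0,0]}}

```text
time: 27.48
ee_pos: [528.9, -55.5, 242.8]
ee_rot: [1.725, -2.625, -0.0]
force: [0.2, 0.1, 0.0]
gripper_width: 1.005
```

Run:
```python
from h import *
a=snap('top','t14.png');b=snap('side','s14.png')
cv2.imwrite('pics/p14.png',np.hstack([cv2.resize(x,(400,400),interpolation=2) for x in(a['image'][150:230,290:370],b['image'][90:170,270:350])])[:,:,::-1])
print(readout.state()['time'],readout.state()['qd'])
for n,d,bx in(('side',b,(195,270,290,345)),('top',a,(125,195,190,255))):
    print(n,plate(d,bx))
```

```text
27.5833 [ 1.61332916e-03  1.40288470e-04  1.07230667e-03  1.76622866e-03
  1.36309228e-05 -1.07553861e-03]
side (array([483.17380721, 266.87569211,  42.87398136]), np.float64(0.7024676258985675))Traceback (most recent call last):
  File "<stdin>", line 6, in <module>
  File "h.py", line 18, in plate
    c=max(cs,key=cv2.contourArea);c=cv2.convexHull(c).reshape(-1,2)
ValueError: max() iterable argument is empty
```

View pics/p14.png

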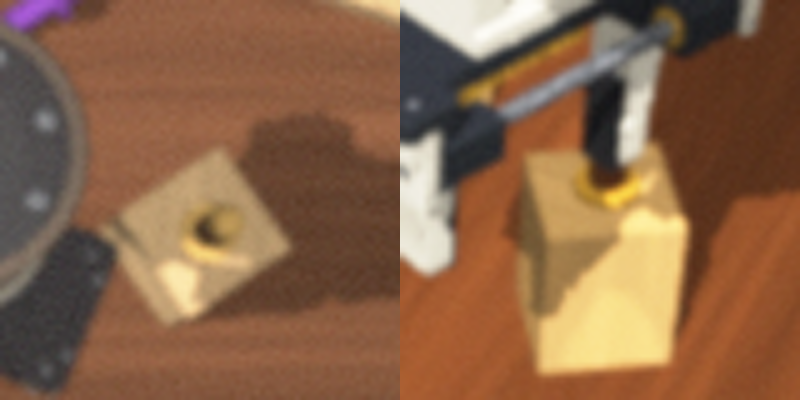

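View pics/s14.png

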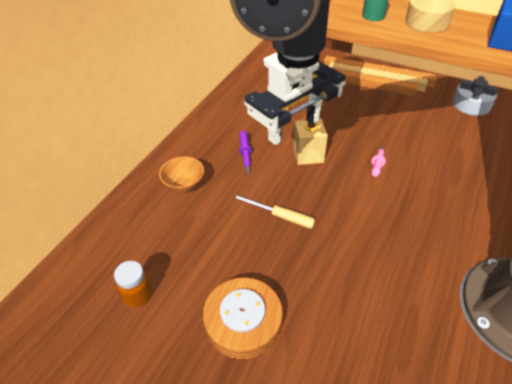

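>>> {"api": "send_rows", "payload": {"grip": [0,0,0,0,0,0,0,0], "travel": [[-1.5,0.9,0],[-2.7,1.65,0],[-2.7,1.65,0],[-2.7,1.65,0],[-1.5,0.9,0],[0,0,0],[0,0,0],[0,0,0]], "spin": [0,0,0,0,0,0,0,0]}}

```text
time: 28.25
ee_pos: [511.0, 73.4, 243.1]
ee_rot: [1.727, -2.624, 0.0]
force: [0.9, 0.3, 0.0]
gripper_width: 1.0
```

Run:
```python
from h import *
a=snap('top','t15.png');b=snap('side','s15.png')
cv2.imwrite('pics/p15.png',np.hstack([cv2.resize(x,(390,390),interpolation=2) for x in(a['image'][170:225,305:360],b['image'][95:165,275:345])])[:,:,::-1])
a0=cv2.imread('pics/side0.png')[:,:,::-1].astype(int);df=np.abs(a0[95:170,285:335]-b['image'][95:170,285:335]).sum(2)
print(readout.state()['time'],df.mean(),df.max())
```

```text
28.35 189.21013333333335 564
```

View pics/p15.png

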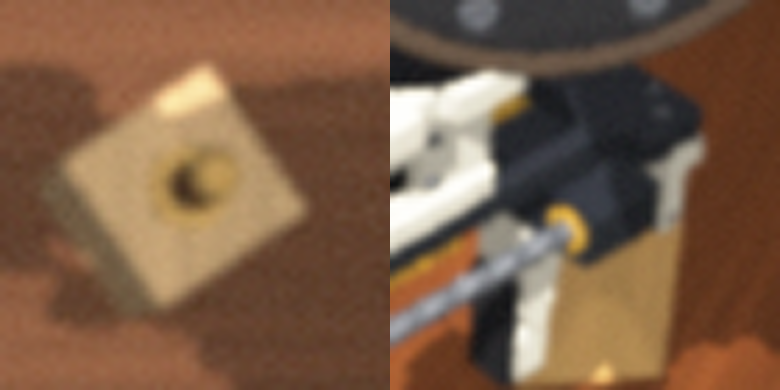

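The top view shows the punch seated as at the start. The arm still hides it from the side camera, so I make one more move to clear that view.

>>> {"api": "send_rows", "payload": {"grip": [0,0,0,0,0,0,0,0], "travel": [[-1.5,0.9,0],[-2.7,1.65,0],[-2.7,1.65,0],[-2.7,1.65,0],[-2.7,1.65,0],[-2.7,1.65,0],[-2,1.2,0],[0,0,0]], "spin": [0,0,0,0,0,0,0,0]}}

```text
time: 29.02
ee_pos: [483.4, 273.6, 242.9]
ee_rot: [-1.728, 2.623, 0.0]
force: [0.0, 0.2, -0.3]
gripper_width: 0.996
```

>>> {"api": "send_rows", "payload": {"grip": [0,0,0,0,0,0,0,0], "travel": [[0,0,0],[0,0,0],[0,0,0],[0,0,0],[0,0,0],[0,0,0],[0,0,0],[0,0,0]], "spin": [0,0,0,0,0,0,0,0]}}

```text
time: 29.68
ee_pos: [483.2, 270.7, 243.2]
ee_rot: [-1.726, 2.625, 0.0]
force: [0.2, 0.5, 1.0]
gripper_width: 0.999
```

Run:
```python
from h import *
b=snap('side','s16.png')
o=cv2.imread('pics/side0.png')[:,:,::-1]
cv2.imwrite('pics/p16.png',np.hstack([cv2.resize(x[95:165,275:345],(390,390),interpolation=2) for x in(o,b['image'])])[:,:,::-1])
print(readout.state()['time'],readout.state()['ee_pos'])
```

```text
29.7333 [483.15826478 270.78777038 243.18110173]
```

View pics/p16.png

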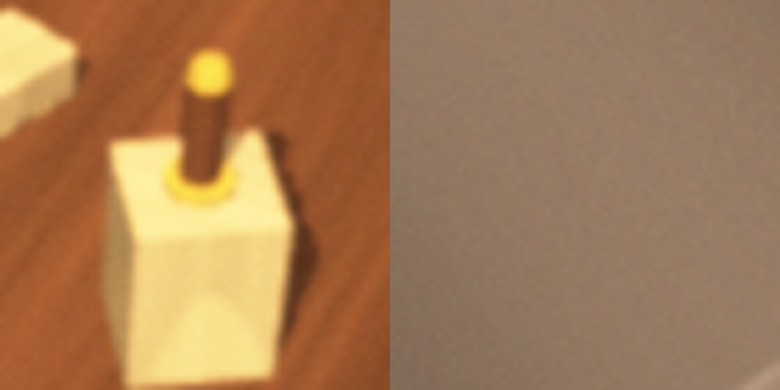

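>>> {"api": "send_rows", "payload": {"grip": [0,0,0,0,0,0,0,0], "travel": [[-1,1.5,0],[-2,2.9,0],[-2,2.9,0],[-2,2.9,0],[-2,2.9,0],[-2,2.9,0],[-2,2.9,0],[-2,2.9,0]], "spin": [0,0,0,0,0,0,0,0]}}

```text
time: 30.4
ee_pos: [341.0, 496.3, 243.3]
ee_rot: [-1.727, 2.624, 0.0]
force: [1.3, 0.4, -0.2]
gripper_width: 1.001
```

>>> {"api": "send_rows", "payload": {"grip": [0,0,0,0,0,0,0,0], "travel": [[-2,2.9,0],[-2,2.9,0],[-2,2.5,0],[-1,1.5,0],[0,0,0],[0,0,0],[0,0,0],[0,0,0]], "spin": [0,0,0,0,0,0,0,0]}}

```text
time: 31.07
ee_pos: [280.6, 597.1, 243.4]
ee_rot: [-1.726, 2.625, -0.0]
force: [-0.5, 0.3, 0.4]
gripper_width: 1.002
```

Run:
```python
from h import *
b=snap('side','s17.png');a=snap('top','t17.png')
o=cv2.imread('pics/side0.png')[:,:,::-1]
cv2.imwrite('pics/p17.png',np.hstack([cv2.resize(x[95:165,275:345],(390,390),interpolation=2) for x in(o,b['image'])])[:,:,::-1])
df=np.abs(o[95:170,285:335].astype(int)-b['image'][95:170,285:335]).sum(2);print(df.mean(),df.max())
for n,d,bx in(('side',b,(195,270,290,345)),('top',a,(125,195,190,255))):
    print(n,plate(d,bx))
```

```text
6.0968 120
side (array([484.3513882 , 264.64956253,  41.41447637]), np.float64(2.8197856107021995))
top (array([483.15809378, 265.19826169,  42.38975498]), np.float64(0.56549491229359))
```

View pics/p17.png

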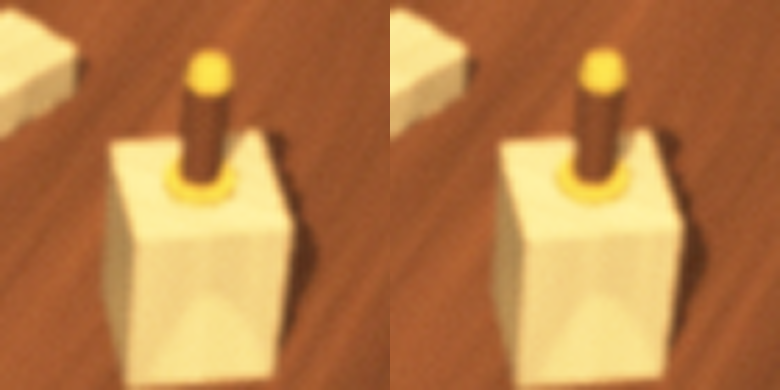

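View pics/t17.png

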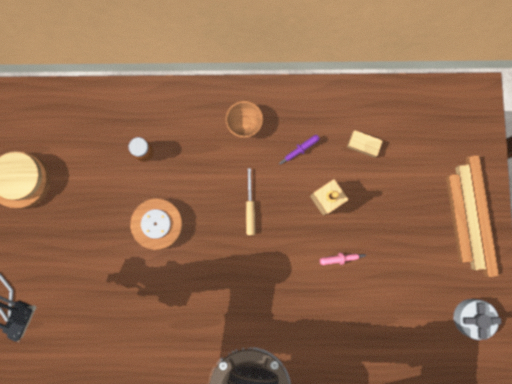

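The punch matches its starting picture to within about 1 px, and the blank and bystanders are where they were. Handing in.

```bash
python3 -c "
from workcell import job
print(job.hand_in())"
```

```text
the job is handed in; nothing more can be done
None
```

I took the brass-capped punch from its block, set its nose in the faceplate hole and pressed it down in small steps until the spring tripped. I then put it back in the block, let go, backed the arm off and handed the job in at about 31 s; no verdict was reported.

- **Press:** by the wrist force, the load on the nose peaked at about 15 N, then fell to about 5.5 N. I estimate the plunger went in about 10.3 mm, short of the 12.2 mm stop. I worked that out from the arm's travel and the load, because the joint itself is not reported.
- **Punch back in its block:** the collar touched down at the same tool height at which I had gripped it. The final side picture matches the starting one to about 1 px, upright with the collar on the block's top.
- **Blank:** the top camera puts the faceplate centre at (483.2, 265.2) mm, against (483.1, 265.1) at the start.
- **Bystanders:** by eye, the screwdriver, bowl, jar and offcut look unmoved in the final top picture.

**Checks that failed or disagreed:**
- The last side-camera fit of the faceplate came out about 2.5 mm off, with a poor fit (2.8 mm scatter). I trust it less than the top view and an earlier clean side fit (taken after the press, arm clear of the plate) that showed no movement; I did not look into the cause.
- Two side views on the way back were blocked by the arm, so I moved it further away for the final check. One top-camera plate fit at that stage found nothing and was repeated at the end.

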